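Wind the detector lift up to its stop and stow the crank

TASK

The detector on the screw lift has been wound down. Take the crank from the tray, fit it fully home on the squared end of the lift's drive shaft and wind the carriage up until it comes firmly against its stop collars; feel for the stop and ease off there, so that the soft coupling in the drive is not overwound. Then lift the crank off and lay it flat in the tray again, so that nobody can knock the setting; leave everything else as it stands.

Things in the scene. Friction and masses are not known exactly. Their poses are not given: they have to be found in the camera images.
- lift: Screw lift bolted to the table, fixed: base plate 110 x 130 mm, two guide rods 80 mm apart and, between them, an upright screw under a bridge plate 44 x 112 mm whose top is at 164 mm. Origin: centre of the underside; z up, y along the line of the rods; its yaw varies.
- shaft_end (a point): Centre of the top of the drive shaft's squared end, 198 mm above the table; turns with it, x and y across the flats. The square is 14 mm wide, its last 5 mm taper to 9 mm; 28 mm below this point a round collar (32 mm) carries the seated crank. It drives the screw through a rubber coupling (5 N m per rad). Clockwise from above raises the carriage 3 mm a turn against a friction of about 4.5 N at the crank's grip, which holds the screw when let go.
- coupling_foot (a point): Lower hub of the drive's rubber coupling (25 mm across, under the bridge), fixed on the screw, on its axis, 126 mm above the table. Its x axis and that of shaft_end are parallel when the coupling is slack; the angle between them is the coupling's twist: about 0.06 rad while winding, 0.2 rad (15 N at the crank's grip) is overwound. z up.
- stop_pad (a point): Underside of one of the two steel stop collars (26 mm across, 13 mm high) on the guide rods, 118 mm above the table, fixed; z up. The carriage meets both together and stops dead; from there the crank goes firm: its coupling winds up by 0.04 rad per 3 N at the grip. 7 to 11 N at the grip is a firm stop (6 N the least that counts); 15 N is too much.
- carriage_top (a point): Point of the carriage's upper face, straight below stop_pad on the same rod; it starts 1.4 to 3.3 mm below stop_pad. The carriage is an aluminium block 40 x 108 x 34 mm on the rods with the black detector box on its +x side; it moves only up and down, driven by the screw.
- crank: Loose dark steel crank, about 0.25 to 0.4 kg. Origin: centre of the underside of its hub (32 x 30 x 26 mm), which has a 15.4 mm square hole right through; z up, x towards the grip. A flat bar, 16 mm wide and 14 mm thick, underside level with the hub's, runs from the hub to a round eye (25 mm across) 65 mm from the origin. Centre of mass about 26 mm along x. Starts flat in the tray, hub down.
- grip_mid (a point): Middle of the crank's upright black grip, 22 mm in diameter and 34 mm tall, which revolves freely on its pin: 65 mm along the crank's x from the hub's axis and 33 mm above the crank's underside (grip from 15 to 50 mm). Seated on the shaft and let go, the crank droops slightly (under 0.1 rad) towards its grip.
- tray: Shallow steel tool tray, 200 x 280 mm, floor 2 mm and walls 2 mm thick, rim at 14 mm, fixed. Origin: centre of its underside; z up, y along its long side. The crank lies in the half on the -y side.
- ball_driver: Bystander in the tray: screwdriver-like driver, yellow handle, 160 mm long, lying near the +y wall. Origin at its middle, underside.
- lens_cell: Bystander in the tray: small black ring with a lens, 31 mm across, 11 mm tall. Origin: centre of the underside.
- clamp_fork: Bystander in the tray: flat steel two-pronged clamping fork, 80 x 30 x 8 mm. Origin: centre of the underside.
- mirror_mount: Bystander: mirror in a mount on a post with a 50 x 75 mm base, 135 mm tall. Origin: centre of the underside.
- beam_block: Bystander: black square plate on a post, 120 mm tall, base 50 x 75 mm. Origin: centre of the underside.
- lens_mount: Bystander: round lens on a post, 140 mm tall, base 50 x 75 mm. Origin: centre of the underside.
- solvent_bottle: Bystander: amber bottle, 56 mm across, 130 mm tall. Origin: centre of the underside.
- optic_box: Bystander: flat clear box with a black lid, 77 x 77 x 38 mm. Origin: centre of the underside.
Mind the look-alikes: they are no part of the job. There is more than one size of the lift; the job needs the middle-sized.

How it is judged:
By the outcome, as a careful person would: the job done as asked, in the order asked, and still so for the second after the job is handed in, with the robot touching nothing.
It also fails if it takes over 72 s, if anything falls off the work surface, if the arm or the gripper's body presses on something with over 40 N, if the wrist force passes 120 N, or if a joint passes its speed limit or range.

ROBOT

A 6-joint arm with a two-finger parallel gripper is mounted at the origin on the work surface. World frame = base frame: x ahead of the robot, y to its left, z up, the work surface at z = 0. Lengths are in mm, angles in rad, forces in N, time in s.
With the tool pointing down it reaches from about 400 to 925 mm from the base axis. Payload 12.5 kg.
Tool frame: the origin (TCP) lies midway between the tips of the shut fingers; the grasp point (between the pads) lies 19 mm behind it (env.pinch_z is the distance from the TCP to the grasp point, in mm); z points along the fingers, y is the line along which they close (so a half turn about z gives the same grasp; the last joint's range is limited). The gripper opens to 95 mm and grips with 3 to 60 N. Pads are 20 mm wide; open, the fingers measure 119 mm over their backs; the gripper's body (75 mm by 180 mm) begins 59 mm behind the grasp point.
Start: joints at [-0.106, 0.491, 1.559, -0, 1.092, -0.106], TCP at [625.02, 0.021, 187.861] pointing down, gripper open.
Joint ranges: [-3.1, 3.1], [-0.84, 2.19], [0.05, 2.79], [-1.13, 4.28], [0.06, 2.93], [-2.69, 2.69]. Speed limits (rad/s): [2.22, 2.22, 2.79, 3.14, 3.14, 3.14].

INTERFACE

Orientations are given as [roll, pitch, yaw] about the fixed x, y, z axes, in that order (R = Rz(yaw) Ry(pitch) Rx(roll)).
In Python, from cell import readout, eyes, job_done, env gives the robot as it stands.
- The arm moves only by the shell command python3 -m jog 'ROWS'. ROWS is a JSON object of lists of equal length, an entry for each row: "dp": the shift along the tool's x, y, z in mm, a list of three; "twist": the turn about the tool's z in degrees; "claw": the closure, from -1 (fully open) to 1 (shut). A call has 1 to 8 rows; each row is the pose to reach, as a shift and turn from the pose commanded when the call began, along the tool's axes at that moment; what a row does not reach only later rows make up. A row lasts 1/12 s, in which the tool goes at most 41.7 mm and 7.16 degrees, less where a joint would pass 70% of its speed; a pose out of reach is approached as far as the arm can. A call with a gripper value outside its range is refused whole. The fingers move at their own pace and stop on an object; the grip force is fixed at half the most. Time passes only in rows, so rows that repeat a pose let the fingers close. It gives the time, the measured TCP pose, the force and the opening at its end, in the units of the state.
- readout.state(): the state, without advancing time (a new reading comes with each control period).
- eyes.read_camera(name): name is "scene" or "side" or "wrist"; returns the picture (420x560x3 uint8, red, green, blue); there is no depth.
- eyes.camera_model(name): a dict with "intrinsics" (3x3 intrinsics, pixels), "k1" (the pictures are not rectified: a ray, as slopes to the right and down, at radius r is drawn at 1 + k1 r^2 times it, then the intrinsics apply), "R" (3x3) and "t" (3): a world point X has camera coordinates R X + t. Camera axes: x right, y down, z forward; pixel columns grow to the right and rows downward; lengths in mm; the calibration is good to about 2 mm. A picture is of the moment at which its call begins: read the wrist's pose just before it. camera_model takes no time and is no camera call; for the wrist camera it gives the pose at the moment of the call.
- job_done(): hands the job in, once; it reports no verdict.
The state is a dict: "t": time; "joints": joint angles; "qvel": joint speeds; "tau": joint torques, N m; "eef_pos": TCP position; "tcp_rot": TCP orientation; "ft_force": force on the tool from outside, world axes, zero at the start; "moment": the same for the moment, N m; "opening": opening from 0.0 (shut) to 1.0 (fully open).
Only numpy, scipy, OpenCV 4.12 (cv2) and the standard library are available. Lean on these libraries where they do the work, as an engineer would, in place of code of your own. Each camera call takes 0.05 s, during which the arm holds its last target. There are 200 camera calls.

## Working session

There is one attempt and no reset: what is moved stays moved. The work goes in short steps, Python scripts to look and compute and a shell command to move; the robot and the scene stay as the last step left them, time stands still between calls to the robot, and variables do not carry over. Pictures are saved under pics/ and viewed, on a budget of 10 in all, crops included, one or two more only if the job needs it, and the job is handed in when it is done.

```bash
mkdir -p pics; ls; python3 - <<'E'
from cell import readout, eyes, env
import cv2
print(readout.state())
for n in ("scene","side"):
    im=eyes.read_camera(n); cv2.imwrite(f"pics/{n}0.png",im[:,:,::-1])
    m=eyes.camera_model(n); print(n,m)
print(eyes.camera_model("wrist"), env.pinch_z)
im=eyes.read_camera("wrist"); cv2.imwrite("pics/wrist0.png",im[:,:,::-1])
E
```

```text
pics
{'t': 0.0, 'joints': array([-1.05601406e-01,  4.91583157e-01,  1.55945484e+00,  2.31717422e-05,
        1.09169674e+00, -1.05580699e-01]), 'qvel': array([-0.00052648,  0.00015686, -0.00020366, -0.00058583,  0.00168626,
       -0.00079405]), 'tau': array([-9.52334158e-04, -6.12640929e+01, -2.58175153e+01,  6.92750537e-02,
        4.83079045e-02, -1.38641695e-05]), 'eef_pos': array([6.24724773e+02, 5.71929596e-02, 1.87245250e+02]), 'tcp_rot': array([-3.14045910e+00, -1.40794126e-04,  1.57076485e+00]), 'ft_force': array([-1.57277764, -1.02480077, -0.02259626]), 'moment': array([0.00506299, 0.00888398, 0.04825356]), 'opening': 1.0023819151698214}
scene {'intrinsics': array([[492.37826609,   0.        , 275.20675337],
       [  0.        , 492.37826609, 205.318302  ],
       [  0.        ,   0.        ,   1.        ]]), 'k1': 0.0499982695776368, 'R': array([[-0.51800706,  0.85526829, -0.01359596],
       [ 0.64842604,  0.38226418, -0.65834471],
       [-0.55786411, -0.34984318, -0.75259377]]), 't': array([ 311.8727995 , -278.34653453, 1867.9080856 ])}
side {'intrinsics': array([[493.36716692,   0.        , 279.65168731],
       [  0.        , 493.36716692, 209.77248774],
       [  0.        ,   0.        ,   1.        ]]), 'k1': -0.14150552885914855, 'R': array([[-0.98980242, -0.14179327, -0.0136323 ],
       [-0.0896495 ,  0.69444693, -0.71393727],
       [ 0.11069841, -0.70543471, -0.70007695]]), 't': array([ 523.71378314,  162.59903517, 1266.78862701])}
{'intrinsics': array([[314.86301953,   0.        , 281.3465221 ],
       [  0.        , 314.86301953, 212.50003819],
       [  0.        ,   0.        ,   1.        ]]), 'k1': 0.02076156622656629, 'R': array([[ 9.99999661e-01,  2.95238359e-04, -7.68770159e-04],
       [ 4.75199879e-04, -9.69300188e-01,  2.45879889e-01],
       [-6.72575885e-04, -2.45880171e-01, -9.69300000e-01]]), 't': array([-624.29528575,  -28.09576424,  389.7373954 ])} 18.8
```

View pics/scene0.png

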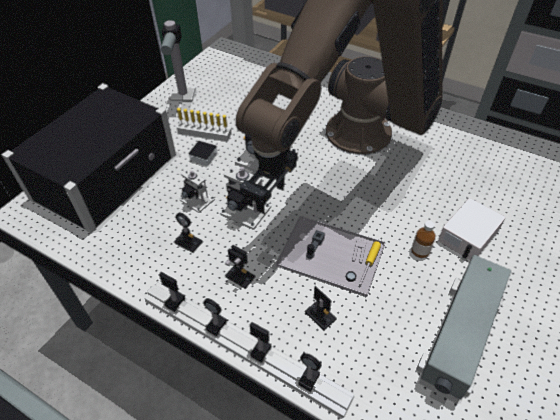

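View pics/side0.png

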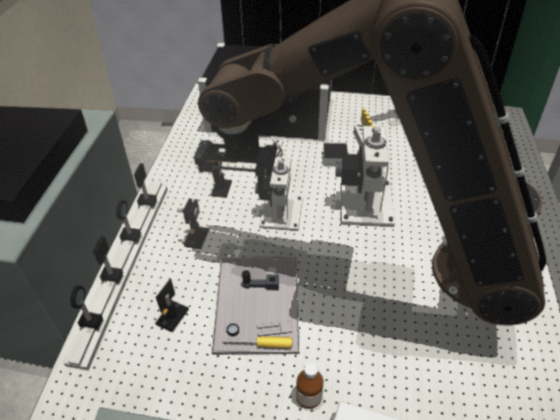

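The side view shows the crank at (258,281) in the tray, with the grip at left (247,277) and the hub at right (271,281). Lift candidates are (282,190) and (372,170) in the side view, and (193,188), (240,195) and (258,155) in the scene view. I'll check them in one crop.

```bash
python3 - <<'E'
import cv2,numpy as np
a=cv2.imread("pics/scene0.png")[120:240,150:310]; b=cv2.imread("pics/side0.png")[95:245,200:410]
r=lambda i:cv2.resize(i,(400,int(400*i.shape[0]/i.shape[1])),interpolation=cv2.INTER_CUBIC)
c=cv2.imread("pics/side0.png")[255:355,205:305]
a,b=r(a),r(b); c=cv2.resize(c,(300,300),interpolation=cv2.INTER_CUBIC)
w=cv2.resize(cv2.imread("pics/wrist0.png"),(400,300))
o=np.zeros((600,800,3),np.uint8); o[:300,:400]=a; o[:b.shape[0],400:]=b; o[300:,:300]=c; o[300:,400:]=w
cv2.imwrite("pics/c1.png",o)
E
```

```text
(no output)
```

View pics/c1.png

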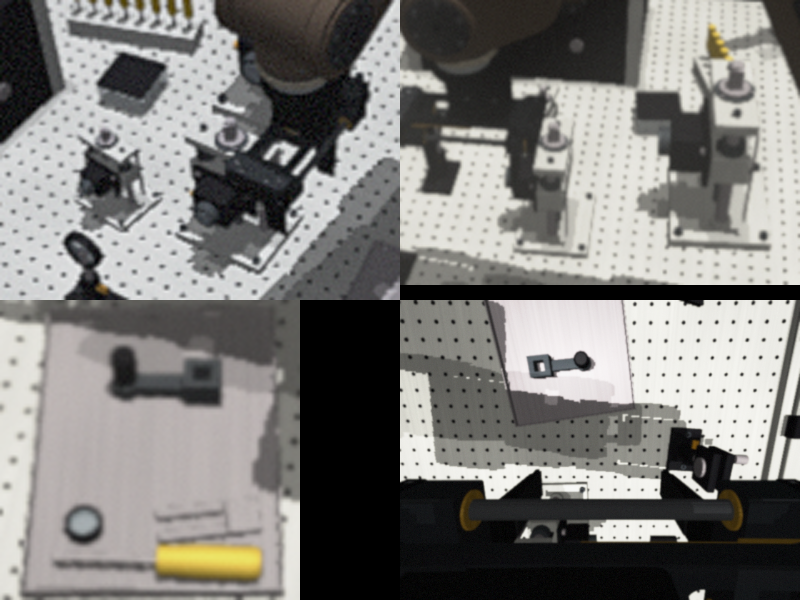

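```bash
cat > h.py <<'E'
import numpy as np, cv2
from cell import readout, eyes
def dist(m): return np.array([m["k1"],0,0,0,0.])
def ray(m,px):
    u=cv2.undistortPointsIter(np.array([[px]],float),m["intrinsics"],dist(m),None,None,(3,100,1e-10))[0,0]
    R=m["R"]; return -R.T@m["t"], R.T@np.array([u[0],u[1],1.])
def atz(m,px,z):
    c,d=ray(m,px); return c+d*(z-c[2])/d[2]
def tri(ms,pxs):
    A=np.zeros((3,3));b=np.zeros(3)
    for m,p in zip(ms,pxs):
        c,d=ray(m,p); d=d/np.linalg.norm(d); P=np.eye(3)-np.outer(d,d); A+=P;b+=P@c
    X=np.linalg.solve(A,b); return X,[proj(m,X)-np.array(p) for m,p in zip(ms,pxs)]
def proj(m,X):
    return cv2.projectPoints(np.array([X],float),cv2.Rodrigues(m["R"])[0],m["t"],m["intrinsics"],dist(m))[0][0,0]
def snap(n,f=None):
    s=readout.state(); m=eyes.camera_model(n); im=eyes.read_camera(n)[:,:,::-1].copy()
    if f: cv2.imwrite("pics/"+f,im)
    return s,m,im
E
python3 - <<'E'
from h import *
np.set_printoptions(precision=1,suppress=True)
a=eyes.camera_model("scene");b=eyes.camera_model("side");w=eyes.camera_model("wrist")
for z in (120,150,198,250,300):
  print(z,"scene",atz(a,(192.5,172),z)[:2],atz(a,(242.5,170),z)[:2],"side",atz(b,(280.8,160),z)[:2],atz(b,(376.5,128),z)[:2])
for s in ((192.5,172),(242.5,170)):
  for d in ((280.8,160),(376.5,128)): print(s,d,*tri([a,b],[s,d]))
# crank: side crop coords/3
for nm,p,z in (("hub",(205+203/3,255+372/3-100),28),("grip",(205+124/3,255+352/3-100),52)): print(nm,p,atz(b,p,z))
for nm,p,z in (("hub",(141,66),28),("grip",(184,59),52)): print(nm,atz(w,(p[0]*1.4,p[1]*1.4),z))
E
```

```text
120 scene [ 576.9 -320.8] [ 488.7 -188.7] side [ 559.2 -244.8] [ 285.2 -441.6]
150 scene [ 598.7 -298.7] [ 512.9 -170.3] side [ 553.6 -207.7] [ 288.8 -397.9]
198 scene [ 633.7 -263.4] [ 551.8 -140.7] side [ 544.6 -148.4] [ 294.6 -328. ]
250 scene [ 671.7 -225.2] [ 593.8 -108.6] side [534.9 -84.2] [ 300.9 -252.3]
300 scene [ 708.1 -188.4] [634.3 -77.8] side [525.5 -22.4] [ 306.9 -179.4]
(192.5, 172) (280.8, 160) [ 563.  -329.    76.8] [array([2.5, 5.9]), array([ 2.8, -6.2])]
(192.5, 172) (376.5, 128) [ 326.9 -563.7  -71.2] [array([ -3.6, -26.6]), array([-18.1,  23.7])]
(242.5, 170) (280.8, 160) [ 546.1 -146.2  195.3] [array([-0.4, -1.2]), array([-0.7,  1.3])]
(242.5, 170) (376.5, 128) [ 353.7 -295.   107.3] [array([ -3.7, -32.4]), array([-23.8,  30.4])]
hub (272.6666666666667, 279.0) [530.3 111.7  28. ]
grip (246.33333333333334, 272.3333333333333) [594.5 118.2  52. ]
hub [535.4 109.7  28. ]
grip [601.  116.1  52. ]
```

The crop shows three lifts. Scene (193,172) is the small one, scene (242,170) = side (281,160) is the second, and side (377,128) is the big one nearer the base. The second triangulates to a shaft top at z≈195 (198 given), so it is the middle-sized one, at about (547,-146). The crank hub is at about (533,110) with the grip towards +x, 65 mm apart as given. Next is a close look at the shaft.

```bash
python3 -m jog '{"dp":[[0,0,-40],[0,0,-72],[-40,-13,-72],[-80,-26,-72],[-120,-39,-72],[-160,-52,-65],[-200,-65,-55],[-236,-78,-50]],"twist":[0,0,0,0,0,0,0,0],"claw":[-1,-1,-1,-1,-1,-1,-1,-1]}'
python3 -m jog '{"dp":[[0,0,0],[0,0,0]],"twist":[0,0],"claw":[-1,-1]}'
python3 - <<'E'
from h import *
s,m,im=snap("wrist","w1.png"); print(s["eef_pos"],s["tcp_rot"],s["ft_force"])
p=proj(m,(547,-146,198)); print(p)
x,y=p.astype(int); x0=max(x-100,0);y0=max(y-75,0); print(x0,y0)
cv2.imwrite("pics/w1c.png",cv2.resize(im[y0:y0+150,x0:x0+200],(800,600),interpolation=cv2.INTER_CUBIC))
E
```

```text
t: 0.82
eef_pos: [546.2, -236.9, 237.2]
tcp_rot: [-3.141, -0.0, 1.571]
ft_force: [0.6, -0.9, -0.3]
opening: 1.002
t: 0.98
eef_pos: [546.3, -237.2, 237.3]
tcp_rot: [-3.141, -0.001, 1.567]
ft_force: [-0.1, 0.5, 0.4]
opening: 0.997
[ 546.28024738 -237.1634229   237.32070875] [-3.14061375e+00 -6.65045376e-04  1.56724141e+00] [-0.09227799  0.48142636  0.38976056]
[282.42236362  99.75111936]
182 24
```

View pics/w1c.png

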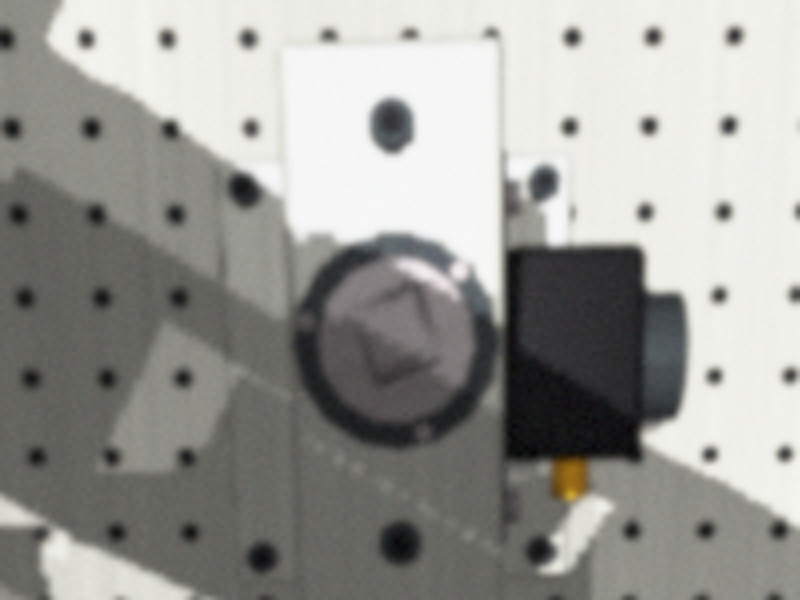

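The crop shows the shaft top at about (395,335), i.e. full image (281,108). The bridge is nearly aligned with world y and the detector is on +x. The square is rotated about 30°, so I'll enhance contrast to read its angle.

```bash
python3 - <<'E'
from h import *
im=None
acc=[]
for i in range(6):
    s,m,f=snap("wrist"); acc.append(f.astype(float))
a=np.mean(acc,0); c=a[83:133,250:317].mean(2)
lo,hi=60,170
c=np.clip((c-np.percentile(c,3))/(np.percentile(c,97)-np.percentile(c,3)),0,1)*255
e=cv2.resize(c.astype(np.uint8),(804,600),interpolation=cv2.INTER_CUBIC)[:, :800]
e=cv2.createCLAHE(4,(4,4)).apply(e)
cv2.imwrite("pics/w1e.png",e)
np.save("acc.npy",a)
E
```

```text
(no output)
```

View pics/w1e.png

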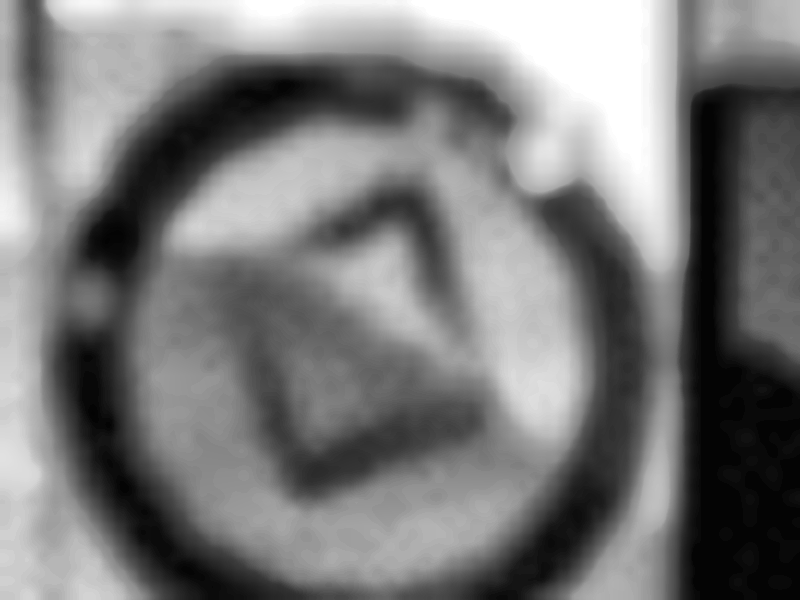

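The enhanced view shows the 14 mm square clearly. Its outer corners are about (410,165), (495,425), (295,500) and (215,250), so it is rotated by about 19°. I'll convert that to world coordinates.

```bash
python3 - <<'E'
from h import *
np.set_printoptions(precision=2,suppress=True)
m=eyes.camera_model("wrist")
f=lambda u,v:(250+u/12,83+v/12)
P=[atz(m,f(*q),193)[:2] for q in ((410,165),(495,425),(295,500),(215,250))]
print(P,np.mean(P,0),(P[0]+P[2])/2,(P[1]+P[3])/2)
for i in range(4):
    d=P[(i+1)%4]-P[i]; print(np.linalg.norm(d),np.degrees(np.arctan2(d[1],d[0]))%90)
d1=P[1]-P[3];print(np.degrees(np.arctan2(d1[1],d1[0]))+45,np.linalg.norm(d1)); d1=P[0]-P[2];print(np.degrees(np.arctan2(d1[1],d1[0]))-45,np.linalg.norm(d1))
# inner top face centre, collar (32mm) ellipse: left 130,right 590,top 120,bottom 570
print("collar",[atz(m,f(*q),168)[:2] for q in ((130,360),(590,360),(365,120),(365,575))])
E
```

```text
[array([ 549.24, -140.62]), array([ 554.51, -155.58]), array([ 542.24, -160.02]), array([ 537.44, -145.48])] [ 545.86 -150.42] [ 545.74 -150.32] [ 545.98 -150.53]
15.865706283200343 19.424301614779253
13.057126773839181 19.88120098216126
15.309892641850304 18.259586329782252
12.762749304060518 22.402488701847144
14.399985215358079 19.83853209827154
25.15534126519765 20.62796940392784
collar [array([ 530.65, -150.42]), array([ 561.64, -150.35]), array([ 546.46, -135.24]), array([ 546.5 , -164.36])]
```

```bash
python3 -m jog '{"dp":[[40,8,0],[80,16,0],[120,24,0],[160,32,0],[200,40,0],[240,48,0],[280,58,0],[320,67,0]],"twist":[-7,-14,-21,-28,-35,-42,-49,-56],"claw":[-1,-1,-1,-1,-1,-1,-1,-1]}'
python3 -m jog '{"dp":[[12,30,30],[12,30,60],[12,30,90],[12,30,120],[12,30,157],[12,30,157],[12,30,157],[12,30,157]],"twist":[-7,-14,-21,-28,-35,-40,-40,-40],"claw":[-1,-1,-1,-1,-1,-1,-1,-1]}'
python3 - <<'E'
from h import *
s,m,im=snap("wrist","w2.png"); print(s["eef_pos"],s["tcp_rot"],s["joints"])
p=proj(m,(565,113,28)); print(p)
x,y=p.astype(int); x0=max(x-80,0);y0=max(y-60,0); print(x0,y0)
cv2.imwrite("pics/w2c.png",cv2.resize(im[y0:y0+120,x0:x0+160],(800,600),interpolation=cv2.INTER_CUBIC))
E
```

```text
t: 2.0
eef_pos: [614.3, 87.5, 238.3]
tcp_rot: [3.141, 0.0, 2.555]
ft_force: [1.1, -0.1, 0.1]
opening: 0.999
t: 2.67
eef_pos: [621.3, 116.8, 81.3]
tcp_rot: [-3.142, 0.001, -3.039]
ft_force: [0.2, 0.4, -0.6]
opening: 1.002
[621.34585166 116.77941497  81.28540846] [-3.14159156e+00  5.67304568e-04 -3.03901804e+00] [ 8.13487165e-02  6.17063276e-01  1.64537233e+00  1.42227878e-05
  8.78589849e-01 -1.59203129e+00]
[283.98248522 149.34657619]
203 89
```

View pics/w2c.png

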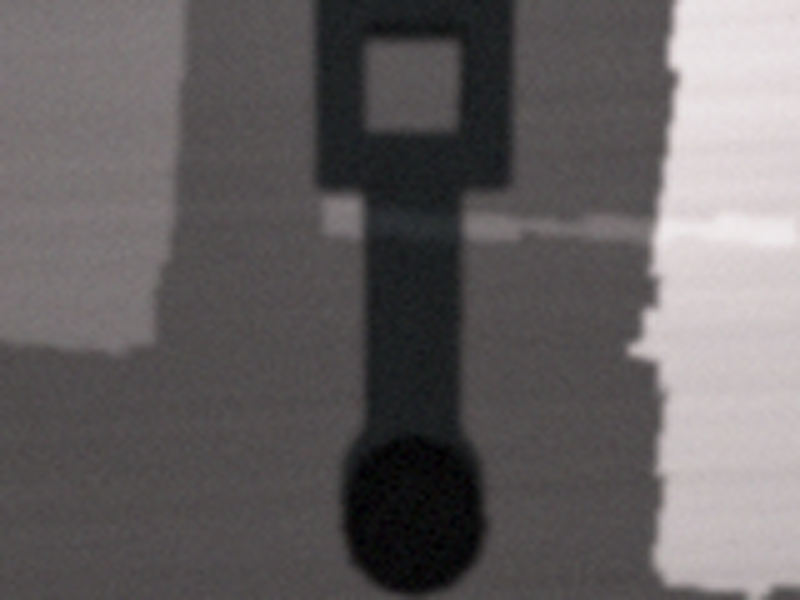

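The crop shows the crank square in the image. Hub centreline is u≈415, bar 413.5 and grip 415; the hub's near edge is at v=188 and the hole spans v 37–132. So the crank yaw equals the tool yaw to within 0.5°.

```bash
python3 - <<'E'
from h import *
np.set_printoptions(precision=2,suppress=True)
s=readout.state();m=eyes.camera_model("wrist")
f=lambda u,v:(203+u/5,89+v/5)
print("cam",-m["R"].T@m["t"])
L=atz(m,f(318,188),28);Rr=atz(m,f(512,188),28);e=(L+Rr)/2;print("near edge",L,Rr,np.linalg.norm(L-Rr))
y=s["tcp_rot"][2]; tx=np.array([np.cos(y),np.sin(y),0]);ty=np.array([np.sin(y),-np.cos(y),0])
hub=e+16*tx; print("hub",hub,"hole",atz(m,f(413.5,37),2),atz(m,f(413.5,132),28))
g=atz(m,f(415,515),51); print("grip",g,np.linalg.norm((g-hub)[:2]),"yaw",np.degrees(np.arctan2(*(g-hub)[1::-1])),np.degrees(y)+180)
t=hub-6*tx; d=t-s["eef_pos"]; print("dp to grasp",d@tx,d@ty)
E
```

```text
cam [552.44 109.55 278.66]
near edge [549.75  97.89  28.  ] [546.71 127.5   28.  ] 29.75803129924765
hub [532.31 111.06  28.  ] hole [523.94 110.23   2.  ] [540.1 111.6  28. ]
grip [594.59 117.3   51.  ] 62.58712002305862 yaw 5.722317360830812 5.847664207596637
dp to grasp 83.45322698940579 3.525408531500328
```

```bash
python3 -m jog '{"dp":[[40,2,0],[80,3.5,0],[83,3.5,30],[83,3.5,60],[83,3.5,76],[83,3.5,76],[83,3.5,76],[83,3.5,76]],"twist":[0,0,0,0,0,0,0,0],"claw":[-1,-1,-1,-1,-1,-1,0,1]}'
python3 -m jog '{"dp":[[0,0,0],[0,0,0],[0,0,0],[0,0,0],[0,0,0],[0,0,0]],"twist":[0,0,0,0,0,0],"claw":[1,1,1,1,1,1]}'
python3 -m jog '{"dp":[[0,0,-15],[0,0,-40],[0,0,-75],[0,0,-75],[0,0,-75]],"twist":[0,0,0,0,0],"claw":[1,1,1,1,1]}'
python3 - <<'E'
from h import *
s,m,im=snap("wrist","w3.png"); s2,m2,b=snap("side"); print(s["eef_pos"],s["tcp_rot"],s["ft_force"],s["moment"],m["R"][0])
p=proj(m2,(545,112,100)).astype(int)
o=np.zeros((300,800,3),np.uint8); o[:,:400]=cv2.resize(im,(400,300)); o[:,400:]=cv2.resize(b[p[1]-45:p[1]+45,p[0]-60:p[0]+60],(400,300),interpolation=cv2.INTER_CUBIC)
cv2.imwrite("pics/w3c.png",o)
E
```

```text
t: 3.38
eef_pos: [539.2, 111.1, 6.5]
tcp_rot: [-3.142, 0.003, -3.038]
ft_force: [0.8, -0.4, -0.1]
opening: 0.914
t: 3.88
eef_pos: [538.2, 111.0, 5.1]
tcp_rot: [-3.142, 0.0, -3.037]
ft_force: [-0.1, -0.0, -0.7]
opening: 0.496
t: 4.3
eef_pos: [539.0, 111.1, 81.4]
tcp_rot: [-3.142, 0.003, -3.037]
ft_force: [-0.3, 0.7, 0.3]
opening: 0.142
[538.96662432 111.07282549  81.42628089] [-3.14150912  0.00347091 -3.03685481] [-0.27998759  0.72183403  0.32105058] [ 0.10473828 -0.08509587 -0.02072189] [-1.04828174e-01  9.94490343e-01 -1.11025582e-04]
```

View pics/w3c.png

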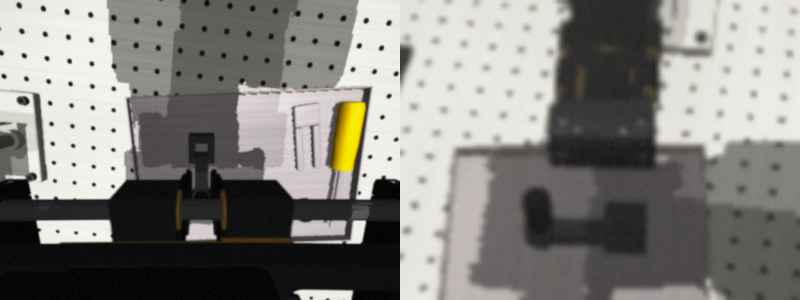

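The wrist picture shows the crank still flat in the tray, hub at wrist (283,203): the fingers are slow and I rose before they had closed. I'll reopen, lower and close for longer.

```bash
python3 -m jog '{"dp":[[0,0,0],[0,0,0],[0,0,0],[0,0,0],[0,0,0],[0,0,0],[0,0,0],[0,0,0]],"twist":[0,0,0,0,0,0,0,0],"claw":[-0.3,-0.3,-0.3,-0.3,-0.3,-0.3,-0.3,-0.3]}'
python3 -m jog '{"dp":[[0,0,30],[0,0,60],[0,0,76],[0,0,76],[0,0,76],[0,0,76],[0,0,76],[0,0,76]],"twist":[0,0,0,0,0,0,0,0],"claw":[-0.3,-0.3,-0.3,-0.3,1,1,1,1]}'
python3 -m jog '{"dp":[[0,0,0],[0,0,0],[0,0,0],[0,0,0],[0,0,0],[0,0,0],[0,0,0]],"twist":[0,0,0,0,0,0,0],"claw":[1,1,1,1,1,1,1]}'
```

```text
t: 5.07
eef_pos: [538.2, 111.0, 79.9]
tcp_rot: [-3.142, 0.0, -3.037]
ft_force: [0.1, -0.5, -0.2]
opening: 0.565
t: 5.73
eef_pos: [538.8, 111.0, 5.2]
tcp_rot: [-3.142, 0.002, -3.037]
ft_force: [-0.4, -0.4, 0.1]
opening: 0.426
t: 6.32
eef_pos: [538.1, 111.0, 3.9]
tcp_rot: [-3.142, 0.0, -3.037]
ft_force: [-0.2, 0.0, -0.7]
opening: 0.01
```

```bash
python3 - <<'E'
from h import *
np.set_printoptions(precision=2,suppress=True)
s,m,im=snap("wrist","w4.png"); print(s["eef_pos"],s["opening"],s["ft_force"],proj(m,s["eef_pos"]),proj(m,(532.3,111,28)),-m["R"].T@m["t"])
cv2.imwrite("pics/w4c.png",cv2.resize(im[150:330,160:400],(800,600),interpolation=cv2.INTER_CUBIC))
E
```

```text
[538.14 110.96   3.9 ] 0.00957253463693313 [-0.23  0.   -0.68] [281.38 240.74] [282.5  245.09] [469.29 103.69 200.77]
```

View pics/w4c.png

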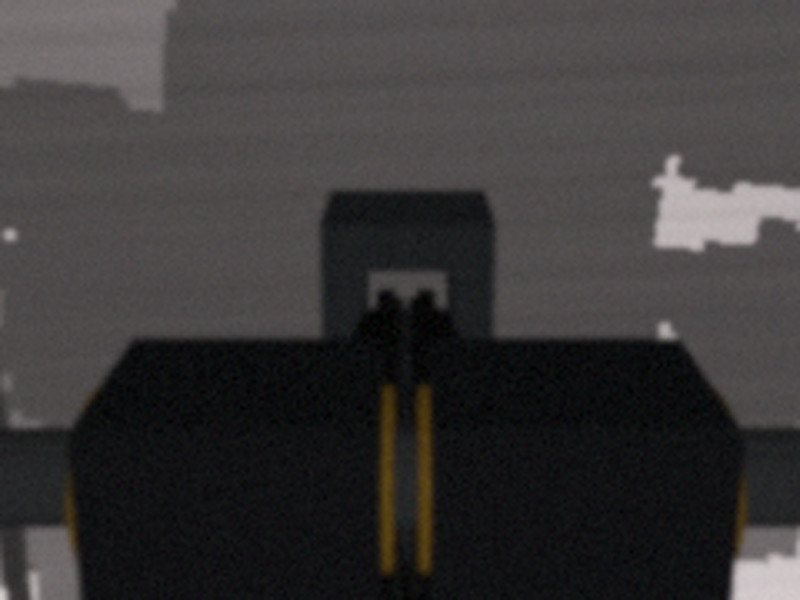

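The picture shows the fingers fully shut in front of the hub's hole at (405,300), with the hub still flat beneath. That contradicts TCP z=4, so I'll check the numbers before moving.

```bash
python3 - <<'E'
from h import *
np.set_printoptions(precision=1,suppress=True)
s=readout.state();m=eyes.camera_model("wrist")
f=lambda u,v:(160+u*.3,150+v*.3)
y=s["tcp_rot"][2]; tx=np.array([np.cos(y),np.sin(y),0]);ty=np.array([np.sin(y),-np.cos(y),0])
print("obs: near top edge",f(322,222),f(495,222),"near bottom",f(330,190),f(485,190),"hole",f(368,270),f(447,270),"tip",f(405,292),"pads",f(405,385),f(405,575))
for h in ((532.3,111,0),):
  h=np.array(h)
  for n,a,z in (("near",16,28),("nearbot",16,2),("hole near bottomvis",7.7,28),("hole far",-7.7,28),("hubfar",-16,28)):
    print(n,*[proj(m,h+a*tx+b*ty+np.array([0,0,z])) for b in (-15,15)])
for a in (-10,0,10):
  print("tool x",a,[proj(m,s["eef_pos"]+a*tx+np.array([0,0,z])) for z in (0,10,19,28,38,59)])
print(s["joints"])
E
python3 - <<'E'
from h import *
s,m,im=snap("side"); p=proj(m,(545,112,30)).astype(int); s,m2,b=snap("scene"); q=proj(m2,(545,112,30)).astype(int)
o=np.hstack([cv2.resize(i[r[1]-30:r[1]+30,r[0]-40:r[0]+40],(400,300),interpolation=cv2.INTER_CUBIC) for i,r in ((im,p),(b,q))])
cv2.imwrite("pics/s5.png",o)
E
```

```text
obs: near top edge (256.6, 216.6) (308.5, 216.6) near bottom (259.0, 207.0) (305.5, 207.0) hole (270.4, 231.0) (294.1, 231.0) tip (281.5, 237.6) pads (281.5, 265.5) (281.5, 322.5)
near [256.2 218.5] [308.9 218.5]
nearbot [259.3 207.9] [305.5 207.9]
hole near bottomvis [256.4 232.4] [308.6 232.5]
hole far [256.9 257.5] [308.  257.5]
hubfar [257.2 270.5] [307.7 270.6]
tool x -10 [array([281.4, 254.9]), array([281.4, 260.8]), array([281.4, 266.7]), array([281.4, 273.1]), array([281.4, 280.9]), array([281.4, 300.7])]
tool x 0 [array([281.4, 240.7]), array([281.4, 246. ]), array([281.4, 251.2]), array([281.4, 257. ]), array([281.4, 264. ]), array([281.5, 281.8])]
tool x 10 [array([281.4, 226.2]), array([281.4, 230.8]), array([281.4, 235.4]), array([281.4, 240.5]), array([281.5, 246.7]), array([281.5, 262.4])]
[ 0.1  0.6  1.9 -0.   0.6 -1.6]
```

View pics/s5.png

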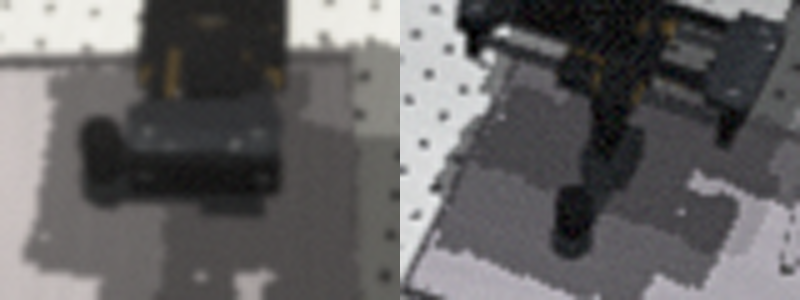

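```bash
python3 -m jog '{"dp":[[0,0,-5],[0,0,-15],[0,0,-25],[0,0,-25]],"twist":[0,0,0,0],"claw":[1,1,1,1]}'
python3 - <<'E'
from h import *
s,m,im=snap("wrist","w5.png"); print(s["eef_pos"],s["opening"],s["ft_force"],s["moment"])
print(proj(m,(516.4,109.3,28)),proj(m,(516.4,109.3,2)), "carried:",proj(m,(516.4,109.3,53)))
s,m2,b=snap("scene","x5.png"); q=proj(m2,(560,112,40)).astype(int)
o=np.hstack([cv2.resize(im[150:330,160:400],(480,360),interpolation=cv2.INTER_CUBIC),cv2.resize(b[q[1]-45:q[1]+45,q[0]-40:q[0]+40],(320,360),interpolation=cv2.INTER_CUBIC)])
cv2.imwrite("pics/w5c.png",o)
E
```

```text
t: 6.8
eef_pos: [539.2, 111.1, 31.3]
tcp_rot: [-3.142, 0.003, -3.037]
ft_force: [0.4, 0.6, 0.2]
opening: 0.005
[539.20129986 111.10897288  31.29675315] 0.005067789221677741 [0.390632   0.64362754 0.20778079] [ 0.17041757 -0.06999514  0.00971205]
[282.3207851  205.85533048] [282.21827522 197.72549763] carried: [282.4462592  215.80324578]
```

View pics/w5c.png

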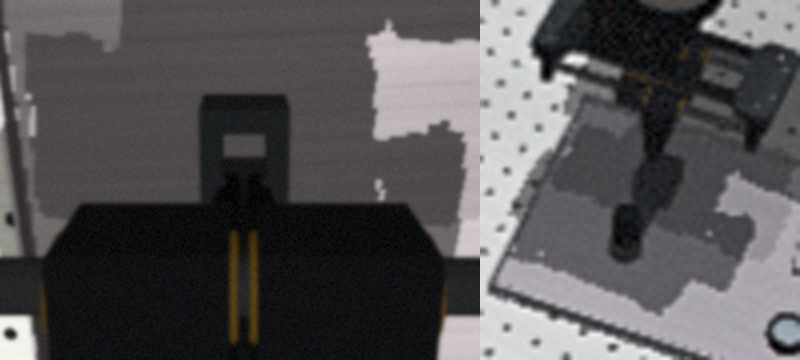

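Fingers shut on nothing: the crank stayed put (opening 0.005, hub where predicted for a resting crank). I'll check numerically where the fingertip really is against the TCP in the saved scene picture.

```bash
python3 - <<'E'
from h import *
np.set_printoptions(precision=1,suppress=True)
m2=eyes.camera_model("scene"); q=proj(m2,(560,112,40)).astype(int)
obs=np.array([q[0]-40+(655-480)/4,q[1]-45+150/4]); print("tip obs ~",obs,"hub obs",[q[0]-40+(662-480)/4,q[1]-45+185/4],"grip top",[q[0]-40+(626-480)/4,q[1]-45+212/4])
for n,X in (("tcp",(539,111,31)),("up20",(539,111,51)),("hubtop",(532.3,111,28)),("grip top",(597,117.7,52))): print(n,proj(m2,X))
print(readout.state()["opening"])
E
python3 -m jog '{"dp":[[0,0,-60],[0,0,-60],[0,0,-60],[0,0,-60],[0,0,-60],[0,0,-60],[0,0,-60],[0,0,-60]],"twist":[0,0,0,0,0,0,0,0],"claw":[-1,-1,-1,-1,-1,-1,-1,-1]}'
python3 - <<'E'
from h import *
s,m,im=snap("wrist","w6.png"); ims=[im[150:350,140:424]]; print(s["opening"])
s,m,im=snap("scene","x6.png"); q=proj(m,(545,112,70)).astype(int); print(q); b=cv2.resize(im[q[1]-50:q[1]+50,q[0]-50:q[0]+50],(400,400),interpolation=cv2.INTER_CUBIC)
o=np.zeros((400,800,3),np.uint8); o[:282,:400]=cv2.resize(ims[0],(400,282),interpolation=cv2.INTER_CUBIC); o[:,400:]=b
cv2.imwrite("pics/w6c.png",o)
E
```

```text
tip obs ~ [317.8 230.5] hub obs [np.float64(319.5), np.float64(239.25)] grip top [np.float64(310.5), np.float64(246.0)]
tcp [316.8 235.8]
up20 [317.2 231.8]
hubtop [317.8 234.9]
grip top [310.  245.8]
0.00392358698141712
t: 7.57
eef_pos: [537.8, 110.9, 88.1]
tcp_rot: [-3.142, -0.001, -3.037]
ft_force: [0.7, 0.5, 0.5]
opening: 0.506
0.5060807272766172
[316 229]
```

View pics/w6c.png

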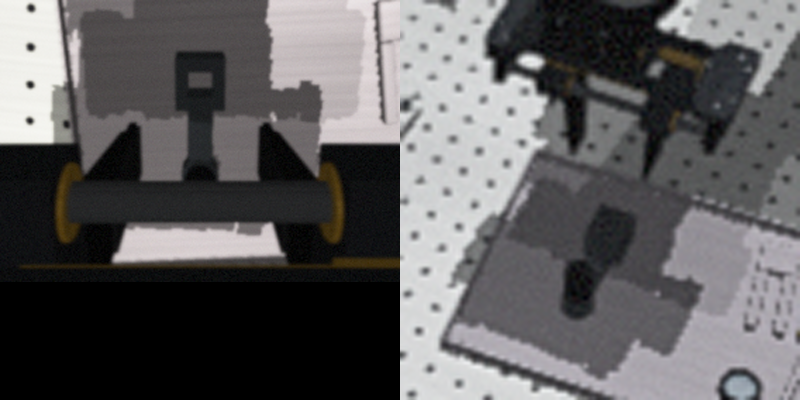

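```bash
python3 - <<'E'
from h import *
np.set_printoptions(precision=1,suppress=True)
a=eyes.camera_model("scene");m=eyes.camera_model("wrist");s=readout.state();e=s["eef_pos"];y=s["tcp_rot"][2]
tx=np.array([np.cos(y),np.sin(y),0]);ty=np.array([np.sin(y),-np.cos(y),0])
print(e,s["opening"])
obsS=[np.array([266+(575-400)/4,179+150/4]),np.array([266+(648-400)/4,179+175/4])]
k=.71;obsW=[np.array([140+133*k,150+125*k]),np.array([140+267*k,150+125*k])]
print("scene",obsS,"wrist",obsW)
for h in (0,10,20,30):
  print(h,[proj(a,e+b*ty+np.array([0,0,h])) for b in (28,-28)],[proj(m,e+b*ty+np.array([0,0,h])) for b in (-28,28)])
# triangulate tip mid
print(tri([a,m],[sum(obsS)/2,sum(obsW)/2]))
print("hub pred W",proj(m,(532.3,111,28)),"obs",(140+200*k,150+80*k))
E
```

```text
[538.  111.   88.4] 0.5919083975293323
scene [array([309.8, 216.5]), array([328. , 222.8])] wrist [array([234.4, 238.8]), array([329.6, 238.8])]
0 [array([326.8, 226.8]), array([309.2, 220.7])] [array([239. , 240.7]), array([323.8, 240.7])]
10 [array([327. , 224.7]), array([309.4, 218.6])] [array([236.9, 246. ]), array([325.9, 246. ])]
20 [array([327.2, 222.5]), array([309.5, 216.4])] [array([234.6, 251.8]), array([328.2, 251.9])]
30 [array([327.5, 220.3]), array([309.6, 214.2])] [array([232. , 258.3]), array([330.8, 258.3])]
(array([532.2, 110.5, 101.3]), [array([0.1, 0. ]), array([-0.3,  0.1])])
hub pred W [282.2 210.5] obs (282.0, 206.8)
```

The numbers agree with each other: in both the scene and wrist views the actual fingertips sit about 20–25 mm above the nominal TCP. At TCP z=4 they therefore closed just above the 28 mm hub top, which explains the missed grasp. I'll go lower in small steps, open, feeling for the tray floor.

```bash
cat > chk.py <<'E'
# chk.py lim : exit 1 if |Fz| above lim (mean of three readings)
import sys
from h import *
F=[]
for i in range(2):
    F.append(readout.state()["ft_force"]); eyes.read_camera("side")
F.append(readout.state()["ft_force"]); f=np.mean(F,0); print("F",f.round(2),"z",readout.state()["eef_pos"][2].round(1))
sys.exit(int(abs(f[2])>float(sys.argv[1])))
E
D='cat'
python3 -m jog '{"dp":[[0,0,40],[0,0,75],[0,0,84],[0,0,84],[0,0,84]],"twist":[0,0,0,0,0],"claw":[-0.3,-0.3,-0.3,-0.3,-0.3]}' && python3 chk.py 2.5 && python3 -m jog '{"dp":[[0,0,3],[0,0,4]],"twist":[0,0],"claw":[-0.3,-0.3]}' |grep -v rot && python3 chk.py 2.5 && python3 -m jog '{"dp":[[0,0,2],[0,0,3]],"twist":[0,0],"claw":[-0.3,-0.3]}' |grep -v rot && python3 chk.py 2.5 && python3 -m jog '{"dp":[[0,0,2],[0,0,3]],"twist":[0,0],"claw":[-0.3,-0.3]}' |grep -v rot && python3 chk.py 2.5 && python3 -m jog '{"dp":[[0,0,2],[0,0,3]],"twist":[0,0],"claw":[-0.3,-0.3]}' |grep -v rot && python3 chk.py 2.5
```

```text
t: 8.08
eef_pos: [538.4, 111.0, 5.4]
tcp_rot: [-3.142, -0.0, -3.037]
ft_force: [-0.3, -0.2, 0.1]
opening: 0.651
F [-0.08 -0.59  0.46] z 6.5
t: 8.35
eef_pos: [538.7, 111.1, 1.9]
ft_force: [-0.1, -0.2, 0.2]
opening: 0.648
F [-0.57 -0.24 -0.35] z 1.5
t: 8.62
eef_pos: [538.2, 111.0, -2.0]
ft_force: [0.2, -0.0, -0.6]
opening: 0.649
F [ 0.14 -0.13 -0.85] z -2.2
t: 8.88
eef_pos: [538.1, 111.0, -5.2]
ft_force: [-0.6, -0.4, -0.2]
opening: 0.65
F [-0.61 -0.53 -0.1 ] z -5.3
t: 9.15
eef_pos: [538.1, 111.0, -8.3]
ft_force: [0.2, -0.7, -0.8]
opening: 0.651
F [ 0.22  0.12 -0.55] z -8.3
```

TCP at -8 with no contact confirms the fingertips are well above the nominal TCP. A bit lower, then close.

```bash

python3 -m jog '{"dp":[[0,0,2],[0,0,4]],"twist":[0,0],"claw":[-0.3,-0.3]}' |grep -v rot && python3 chk.py 2.5 && python3 -m jog '{"dp":[[0,0,2],[0,0,3]],"twist":[0,0],"claw":[-0.3,-0.3]}' |grep -v rot && python3 chk.py 2.5 && python3 -m jog '{"dp":[[0,0,1],[0,0,2]],"twist":[0,0],"claw":[-0.3,-0.3]}' |grep -v rot && python3 chk.py 2.5
python3 -m jog '{"dp":[[0,0,0],[0,0,0],[0,0,0],[0,0,0],[0,0,0],[0,0,0],[0,0,0],[0,0,0]],"twist":[0,0,0,0,0,0,0,0],"claw":[1,1,1,1,1,1,1,1]}'
python3 chk.py 9
```

```text
t: 9.42
eef_pos: [538.2, 111.0, -12.1]
ft_force: [-0.5, -0.1, -0.5]
opening: 0.644
F [-0.05  0.22 -0.15] z -12.4
t: 9.68
eef_pos: [538.1, 111.0, -15.2]
ft_force: [0.7, 0.2, -0.7]
opening: 0.647
F [ 0.18  0.3  -0.13] z -15.3
t: 9.95
eef_pos: [538.2, 111.0, -17.1]
ft_force: [-0.7, -0.0, -1.0]
opening: 0.652
F [-0.39  0.16 -0.31] z -17.2
t: 10.72
eef_pos: [538.1, 111.0, -17.0]
tcp_rot: [3.142, 0.0, -3.037]
ft_force: [0.2, 0.3, 0.9]
opening: 0.315
F [0.64 0.73 0.63] z -17.0
```

Opening 0.315 = 30 mm: the hub is held. In this grasp the crank underside is at TCP + 19. Lift and check the weight.

```bash

python3 -m jog '{"dp":[[0,0,-5],[0,0,-20],[0,0,-50],[0,0,-90],[0,0,-130],[0,0,-170],[0,0,-210],[0,0,-250]],"twist":[0,0,0,0,0,0,0,0],"claw":[1,1,1,1,1,1,1,1]}'
python3 -m jog '{"dp":[[0,0,0],[0,0,0]],"twist":[0,0],"claw":[1,1]}' ; python3 chk.py 9
python3 - <<'E'
from h import *
s=readout.state(); e=s["eef_pos"]; y=s["tcp_rot"][2]; print(e,y,s["opening"],s["moment"])
ty_=np.radians(180+19.7); tx=np.array([np.cos(ty_),np.sin(ty_)])
sh=np.array([546.1,-150.2]); T=sh-6*tx
T2=T-0*tx
Y=y%(2*np.pi); ax=np.array([np.cos(Y),np.sin(Y)]);ay=np.array([np.sin(Y),-np.cos(Y)])
d=T-e[:2]; print("target tcp",T,"dp",d@ax,d@ay,"twist",-np.degrees(ty_-Y))
E
```

```text
t: 11.48
eef_pos: [537.2, 110.9, 235.2]
tcp_rot: [-3.142, -0.0, -3.037]
ft_force: [1.0, -0.1, -2.4]
opening: 0.315
t: 11.65
eef_pos: [538.4, 111.0, 234.8]
tcp_rot: [-3.141, 0.004, -3.037]
ft_force: [0.2, -0.2, -3.9]
opening: 0.312
F [ 0.03 -0.07 -3.39] z 231.8
[537.24850757 110.88080334 231.76333435] -3.036930572665549 0.3162790938567264 [0.11307838 0.02526295 0.01754459]
target tcp [ 551.74882327 -148.17742845] dp 12.643130850373472 -259.1555090207547 twist -13.703304487984132
```

```bash

python3 -m jog '{"dp":[[-5,-30,0],[-10,-62,0],[-15,-94,0],[-20,-126,0],[-25,-158,0],[-30,-190,0],[-35,-222,0],[-40,-246,10]],"twist":[-2,-4,-6,-8,-10,-12,-13.7,-13.7],"claw":[1,1,1,1,1,1,1,1]}'
python3 -m jog '{"dp":[[0,0,14],[0,0,26],[0,0,26],[0,0,26]],"twist":[0,0,0,0],"claw":[1,1,1,1]}'
python3 - <<'E'
from h import *
acc=[]
for i in range(4): s,m,f=snap("wrist"); acc.append(f.astype(float)); print(s["eef_pos"],s["tcp_rot"][2])
a=np.mean(acc,0); np.save("w7.npy",a); p=proj(m,(546.1,-150.2,196)); print(p)
c=a.mean(2)[120:270,181:381]; c=np.clip((c-5)/(np.percentile(c,97)-5),0,1)**0.6*255
e=cv2.createCLAHE(3,(4,4)).apply(cv2.resize(c.astype(np.uint8),(800,600),interpolation=cv2.INTER_CUBIC)); cv2.imwrite("pics/w7.png",e)
E
```

```text
t: 12.42
eef_pos: [603.8, -132.0, 221.9]
tcp_rot: [3.141, -0.001, -2.797]
ft_force: [-0.7, 0.4, -2.5]
opening: 0.316
t: 12.75
eef_pos: [602.8, -129.3, 195.0]
tcp_rot: [3.139, -0.003, -2.798]
ft_force: [-0.3, -0.3, -2.0]
opening: 0.313
[ 602.83777204 -129.28887496  194.96749457] -2.797894018056022
[ 603.35028415 -129.21506576  196.05160273] -2.7975473274639424
[ 603.65478382 -129.22019593  196.78956806] -2.797298996489634
[ 603.78937656 -129.20105175  197.20946097] -2.797261809589795
[280.85421204 145.61305206]
```

View pics/w7.png

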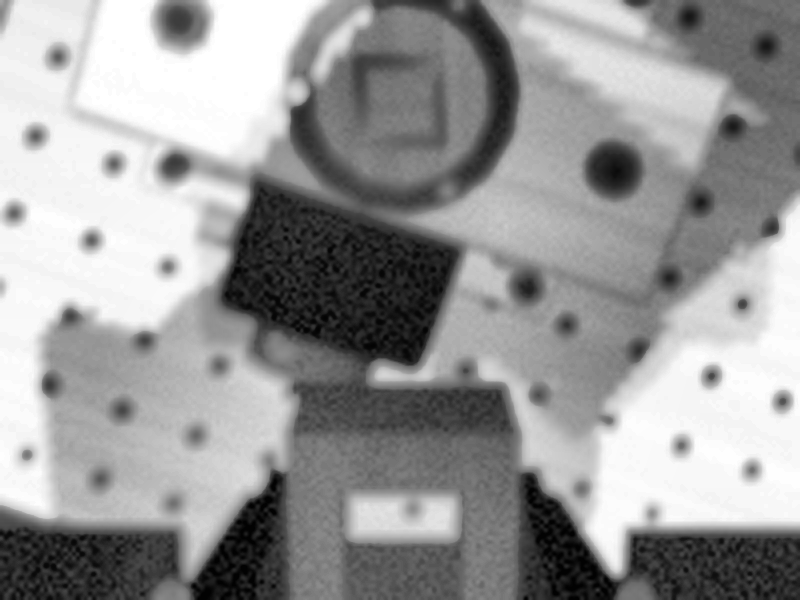

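The picture shows the shaft square, outer corners about (355,55)–(445,145) with centre (400,100), square to the image within about 1°. The held hub's near top edge is at v=432 (u 288–519), its bottom edge at v=383, and its hole centre at u=403.5. From this single image I can get the relative shift.

```bash
python3 - <<'E'
from h import *
np.set_printoptions(precision=2,suppress=True)
s=readout.state();m=eyes.camera_model("wrist");e=s["eef_pos"];y=s["tcp_rot"][2];print(e)
tx=np.array([np.cos(y),np.sin(y),0]);ty=np.array([np.sin(y),-np.cos(y),0])
f=lambda u,v:(181+u/4,120+v/4)
def T(px,z): d=atz(m,px,z)-e; return np.array([d@tx,d@ty])
for u,v,z,n in ((288,432,e[2]+45,"hub near top L"),(519,432,e[2]+45,"R"),(300,383,e[2]+19,"near bot L"),(505,383,e[2]+19,"R"),(403.5,492,e[2]+45,"hole near edge"),(403.5,542,e[2]+19,"hole far bottom edge")): print(n,T(f(u,v),z))
c=[T(f(*q),193) for q in ((355,55),(443,57),(445,145),(360,142))]
print("shaft corners",c,"mean",np.mean(c,0),"sides",[np.linalg.norm(c[i]-c[i-1]) for i in range(4)])
print("ring c",(T(f(292,100),168)+T(f(518,100),168))/2,T(f(402,-15),168))
E
```

```text
[ 603.82 -129.24  197.42]
hub near top L [ 22.6  -14.21]
R [22.62 14.89]
near bot L [ 22.08 -14.75]
R [22.1 15.2]
hole near edge [14.62  0.35]
hole far bottom edge [-2.73  0.39]
shaft corners [array([68.41, -7.15]), array([68.12,  6.48]), array([54.69,  6.91]), array([55.15, -6.48])] mean [61.59 -0.06] sides [np.float64(13.28291412924877), np.float64(13.630799199269523), np.float64(13.439138048549001), np.float64(13.401496395642049)]
ring c [60.65  0.66] [79.93  0.13]
```

```bash

python3 -m jog '{"dp":[[20,0,0],[40,-0.2,0],[55,-0.2,0],[55,-0.2,0],[55,-0.2,0]],"twist":[0,0,0,0,0],"claw":[1,1,1,1,1]}' |grep eef && python3 chk.py 6 && python3 -m jog '{"dp":[[0,0,10],[0,0,18],[0,0,18]],"twist":[0,0,0],"claw":[1,1,1]}' |grep eef && python3 chk.py 6 && python3 -m jog '{"dp":[[0,0,2],[0,0,4],[0,0,4]],"twist":[0,0,0],"claw":[1,1,1]}' |grep eef && python3 chk.py 6 && python3 -m jog '{"dp":[[0,0,2],[0,0,4],[0,0,4]],"twist":[0,0,0],"claw":[1,1,1]}' |grep eef && python3 chk.py 6 && python3 -m jog '{"dp":[[0,0,3],[0,0,6],[0,0,6]],"twist":[0,0,0],"claw":[1,1,1]}' |grep eef && python3 chk.py 6; python3 -c "
from cell import readout;s=readout.state();print(s)"
```

```text
eef_pos: [552.0, -148.3, 197.9]
F [ 0.12  0.03 -2.44] z 197.5
eef_pos: [551.3, -147.7, 176.6]
F [-0.2  -0.37 -2.7 ] z 178.1
eef_pos: [551.9, -148.2, 174.6]
F [ 0.44  0.44 -3.49] z 175.0
eef_pos: [551.8, -148.2, 170.6]
F [-0.17 -0.14 -3.26] z 170.9
eef_pos: [551.6, -148.1, 164.3]
F [ 0.2   0.51 -2.94] z 164.7
{'t': 14.8667, 'joints': array([-3.77947901e-01,  4.39985830e-01,  1.72002664e+00,  4.48123985e-06,
        9.81948800e-01, -2.29260991e+00]), 'qvel': array([ 0.00013083, -0.00293484, -0.00396908, -0.00041025,  0.00147642,
       -0.00168599]), 'tau': array([-2.64818394e-03, -5.72212601e+01, -2.45759010e+01, -3.59091593e-02,
       -2.64985434e-02,  9.33360354e-06]), 'eef_pos': array([ 551.82997596, -148.19058329,  164.71689863]), 'tcp_rot': array([ 3.14134629e+00, -2.74226745e-04, -2.79772942e+00]), 'ft_force': array([ 0.14249278,  0.70315066, -2.33370565]), 'moment': array([0.10440033, 0.03182816, 0.04009032]), 'opening': 0.31554673855916376}
```

Underside at about 184, below the taper with no jam, so it is on the square. Continue down until it seats.

```bash

python3 -m jog '{"dp":[[0,0,5],[0,0,10],[0,0,10]],"twist":[0,0,0],"claw":[1,1,1]}' |grep eef && python3 chk.py 6 && python3 -m jog '{"dp":[[0,0,1],[0,0,2],[0,0,2]],"twist":[0,0,0],"claw":[1,1,1]}' |grep eef && python3 chk.py 6 && python3 -m jog '{"dp":[[0,0,1],[0,0,2],[0,0,2]],"twist":[0,0,0],"claw":[1,1,1]}' |grep eef && python3 chk.py 6 && python3 -m jog '{"dp":[[0,0,1],[0,0,1]],"twist":[0,0],"claw":[1,1]}' |grep eef && python3 chk.py 6 && python3 -m jog '{"dp":[[0,0,1],[0,0,1]],"twist":[0,0],"claw":[1,1]}' |grep eef && python3 chk.py 6
```

```text
eef_pos: [551.4, -148.0, 153.8]
F [ 0.12 -0.72 -3.62] z 154.6
eef_pos: [551.9, -148.2, 152.9]
F [ 0.16  0.11 -3.28] z 153.0
eef_pos: [552.0, -148.2, 151.0]
F [ 0.14  0.2  -2.34] z 151.0
eef_pos: [552.0, -148.3, 150.8]
F [-2.43  1.16  6.56] z 150.8
```

Contact at TCP z 150.8 against 151 expected, so the crank is home on the collar. Release, rise and move over to the grip.

```bash

python3 -m jog '{"dp":[[0,0,0],[0,0,0],[0,0,0],[0,0,0],[0,0,0],[0,0,0],[0,0,0],[0,0,-10]],"twist":[0,0,0,0,0,0,0,0],"claw":[-0.2,-0.2,-0.2,-0.2,-0.2,-0.2,-0.2,-0.2]}' | grep -v rot
python3 -m jog '{"dp":[[0,0,-30],[0,0,-42],[-25,-0.2,-42],[-58.6,-0.2,-42],[-58.6,-0.2,-42],[-58.6,-0.2,-30],[-58.6,-0.2,-6],[-58.6,-0.2,-6]],"twist":[0,0,0,0,0,0,0,0],"claw":[-0.2,-0.2,-0.2,-0.2,-0.2,-0.2,-0.2,-0.2]}' | grep -v rot
python3 chk.py 2 && python3 -m jog '{"dp":[[0,0,0],[0,0,0],[0,0,0],[0,0,0],[0,0,0],[0,0,0],[0,0,0],[0,0,0]],"twist":[0,0,0,0,0,0,0,0],"claw":[1,1,1,1,1,1,1,1]}'
python3 chk.py 9; python3 -c "
from cell import readout;s=readout.state();print(s['eef_pos'],s['opening'],s['tcp_rot'])"
```

```text
t: 16.85
eef_pos: [551.2, -148.0, 158.8]
ft_force: [0.2, 0.3, -1.0]
opening: 0.599
t: 17.52
eef_pos: [605.6, -128.1, 163.0]
ft_force: [0.0, -0.9, -0.5]
opening: 0.6
F [ 0.31 -0.47 -0.29] z 166.3
t: 18.28
eef_pos: [607.2, -128.7, 166.1]
tcp_rot: [-3.141, 0.0, -2.798]
ft_force: [-0.8, -0.1, 1.3]
opening: 0.224
F [-0.02  0.54  1.09] z 166.1
[ 607.24254464 -128.68082795  166.05780899] 0.2236054044821188 [-3.14142368e+00  2.86936093e-04 -2.79777683e+00]
```

Opening 0.224 = 21 mm, so the grip is held, and the implied hub axis (546.0,-150.6) matches. I'll compute the winding chords in tool axes.

```bash
cat > w.py <<'E'
import sys
from h import *
def chord(a0,a): a0,a=np.radians([a0,a]); return (-65*(np.cos(a)-np.cos(a0))).round(1)+0., (-65*(np.sin(a)-np.sin(a0))).round(1)+0.
E
python3 - <<'E'
from w import *
for a0 in (0,80): print(a0,[[float(v) for v in chord(a0,a0+k)] for k in range(10,81,10)])
E
cat > feel.py <<'E'
# tangential (opposing, clockwise-driving) force at the grip, radial, angle; exit 1 if above limit
import sys
from h import *
C=np.array([546.04,-150.6]); F=[readout.state()["ft_force"]]
n=int(sys.argv[2]) if len(sys.argv)>2 else 1
for i in range(n): eyes.read_camera("side"); F.append(readout.state()["ft_force"])
s=readout.state(); f=np.mean(F,0); d=s["eef_pos"][:2]-C; r=np.linalg.norm(d); u=d/r
th=np.degrees(np.arctan2(u[1],u[0])); cw=np.array([u[1],-u[0]])
ft=-(f[:2]@cw)
print("Ft %.1f Frad %.1f Fz %.1f r %.1f alpha %.1f t %.1f"%(ft,f[:2]@u,f[2],r,(19.7-th)%360,s["t"]))
sys.exit(int(ft>float(sys.argv[1])))
E
```

```text
0 [[1.0, -11.3], [3.9, -22.2], [8.7, -32.5], [15.2, -41.8], [23.2, -49.8], [32.5, -56.3], [42.8, -61.1], [53.7, -64.0]]
80 [[11.3, -1.0], [22.6, 0.0], [33.5, 2.9], [43.8, 7.7], [53.1, 14.2], [61.1, 22.2], [67.6, 31.5], [72.4, 41.8]]
```

```bash
python3 -m jog '{"dp":[[0.2,-5.7],[1.0,-11.3],[3.9,-22.2],[8.7,-32.5],[15.2,-41.8],[15.2,-41.8]],"twist":[0,0,0,0,0,0],"claw":[1,1,1,1,1,1]}' ; python3 -m jog '{"dp":[[0.2,-5.7,0],[1.0,-11.3,0],[3.9,-22.2,0],[8.7,-32.5,0],[15.2,-41.8,0],[15.2,-41.8,0]],"twist":[0,0,0,0,0,0],"claw":[1,1,1,1,1,1]}' | grep -v rot; python3 feel.py 20 2
```

```text
t: 18.88
eef_pos: [606.3, -174.4, 165.8]
ft_force: [-2.2, 3.7, 2.6]
opening: 0.225
Ft 2.7 Frad -3.4 Fz 2.7 r 64.7 alpha 40.2 t 19.0validation failed for argument at $.dp...
```

```bash
python3 -m jog '{"dp":[[8,-8,0],[17.3,-14.5,0],[27.6,-19.3,0],[38.5,-22.2,0],[49.8,-23.2,0],[61.1,-22.2,0],[72,-19.3,0],[82.3,-14.5,0]],"twist":[0,0,0,0,0,0,0,0],"claw":[1,1,1,1,1,1,1,1]}' | grep -v rot; python3 feel.py 20 2
python3 -m jog '{"dp":[[9.3,6.5,0],[17.3,14.5,0],[23.8,23.8,0],[23.8,23.8,0]],"twist":[0,0,0,0],"claw":[1,1,1,1]}' | grep -v rot; python3 feel.py 20 2
python3 - <<'E'
from w import *
a=150
while a<410: print(a,[float(v) for v in chord(a,a+4)],end=" "); a+=4
E
```

```text
t: 19.65
eef_pos: [535.7, -215.2, 166.5]
ft_force: [5.3, 0.4, 2.4]
opening: 0.226
Ft 3.9 Frad 0.7 Fz 2.5 r 65.3 alpha 119.7 t 19.8
t: 20.08
eef_pos: [503.8, -200.7, 166.6]
ft_force: [-2.0, -7.2, 4.0]
opening: 0.222
Ft 2.7 Frad 6.3 Fz 3.7 r 65.5 alpha 148.9 t 20.2
150 [2.1, 4.0] 154 [1.8, 4.1] 158 [1.6, 4.3] 162 [1.3, 4.4] 166 [0.9, 4.4] 170 [0.6, 4.5] 174 [0.3, 4.5] 178 [0.0, 4.5] 182 [-0.3, 4.5] 186 [-0.6, 4.5] 190 [-0.9, 4.4] 194 [-1.3, 4.4] 198 [-1.6, 4.3] 202 [-1.8, 4.1] 206 [-2.1, 4.0] 210 [-2.4, 3.8] 214 [-2.7, 3.7] 218 [-2.9, 3.5] 222 [-3.2, 3.3] 226 [-3.4, 3.0] 230 [-3.6, 2.8] 234 [-3.8, 2.5] 238 [-3.9, 2.3] 242 [-4.1, 2.0] 246 [-4.2, 1.7] 250 [-4.3, 1.4] 254 [-4.4, 1.1] 258 [-4.5, 0.8] 262 [-4.5, 0.5] 266 [-4.5, 0.2] 270 [-4.5, -0.2] 274 [-4.5, -0.5] 278 [-4.5, -0.8] 282 [-4.4, -1.1] 286 [-4.3, -1.4] 290 [-4.2, -1.7] 294 [-4.1, -2.0] 298 [-3.9, -2.3] 302 [-3.8, -2.5] 306 [-3.6, -2.8] 310 [-3.4, -3.0] 314 [-3.2, -3.3] 318 [-2.9, -3.5] 322 [-2.7, -3.7] 326 [-2.4, -3.8] 330 [-2.1, -4.0] 334 [-1.8, -4.1] 338 [-1.6, -4.3] 342 [-1.3, -4.4] 346 [-0.9, -4.4] 350 [-0.6, -4.5] 354 [-0.3, -4.5] 358 [0.0, -4.5] 362 [0.3, -4.5] 366 [0.6, -4.5] 370 [0.9, -4.4] 374 [1.3, -4.4] 378 [1.6, -4.3] 382 [1.8, -4.1] 386 [2.1, -4.0] 390 [2.4, -3.8] 394 [2.7, -3.7] 398 [2.9, -3.5] 402 [3.2, -3.3] 406 [3.4, -3.0]
```

The radial force shows the circle's centre is a few tenths of a millimetre off, so I'll trim it. Then I'll feel forward in 4° steps, each guarded by a force check.

```bash
python3 -m jog '{"dp":[[2.6,3.8,0],[2.6,3.8,0]],"twist":[0,0],"claw":[1,1]}' >/dev/null && python3 feel.py 6 && python3 -m jog '{"dp":[[1.8,4.1,0],[1.8,4.1,0]],"twist":[0,0],"claw":[1,1]}' >/dev/null && python3 feel.py 6 && python3 -m jog '{"dp":[[1.6,4.3,0],[1.6,4.3,0]],"twist":[0,0],"claw":[1,1]}' >/dev/null && python3 feel.py 6 && python3 -m jog '{"dp":[[1.3,4.4,0],[1.3,4.4,0]],"twist":[0,0],"claw":[1,1]}' >/dev/null && python3 feel.py 6 && python3 -m jog '{"dp":[[0.9,4.4,0],[0.9,4.4,0]],"twist":[0,0],"claw":[1,1]}' >/dev/null && python3 feel.py 6 && python3 -m jog '{"dp":[[0.6,4.5,0],[0.6,4.5,0]],"twist":[0,0],"claw":[1,1]}' >/dev/null && python3 feel.py 6
```

```text
Ft 4.0 Frad 4.9 Fz 3.9 r 65.6 alpha 152.7 t 20.4
Ft 4.0 Frad 5.4 Fz 4.0 r 65.6 alpha 156.6 t 20.6
Ft 4.4 Frad 6.0 Fz 4.9 r 65.6 alpha 160.7 t 20.8
Ft 4.3 Frad 6.6 Fz 4.1 r 65.7 alpha 164.8 t 21.1
Ft 3.9 Frad 7.3 Fz 4.2 r 65.7 alpha 168.8 t 21.3
Ft 3.9 Frad 8.3 Fz 5.0 r 65.7 alpha 172.9 t 21.5
```

```bash
python3 -m jog '{"dp":[[1.8,4.5,0],[1.8,4.5,0]],"twist":[0,0],"claw":[1,1]}' >/dev/null && python3 feel.py 6 && python3 -m jog '{"dp":[[0,4.5,0],[0,4.5,0]],"twist":[0,0],"claw":[1,1]}' >/dev/null && python3 feel.py 6 && python3 -m jog '{"dp":[[-0.3,4.5,0],[-0.3,4.5,0]],"twist":[0,0],"claw":[1,1]}' >/dev/null && python3 feel.py 6 && python3 -m jog '{"dp":[[-0.6,4.5,0],[-0.6,4.5,0]],"twist":[0,0],"claw":[1,1]}' >/dev/null && python3 feel.py 6 && python3 -m jog '{"dp":[[-0.9,4.4,0],[-0.9,4.4,0]],"twist":[0,0],"claw":[1,1]}' >/dev/null && python3 feel.py 6 && python3 -m jog '{"dp":[[-1.3,4.4,0],[-1.3,4.4,0]],"twist":[0,0],"claw":[1,1]}' >/dev/null && python3 feel.py 6 && python3 -m jog '{"dp":[[-1.6,4.3,0],[-1.6,4.3,0]],"twist":[0,0],"claw":[1,1]}' >/dev/null && python3 feel.py 6 && python3 -m jog '{"dp":[[-1.8,4.1,0],[-1.8,4.1,0]],"twist":[0,0],"claw":[1,1]}' >/dev/null && python3 feel.py 6 && python3 -m jog '{"dp":[[-2.1,4.0,0],[-2.1,4.0,0]],"twist":[0,0],"claw":[1,1]}' >/dev/null && python3 feel.py 6 && python3 -m jog '{"dp":[[-2.4,3.8,0],[-2.4,3.8,0]],"twist":[0,0],"claw":[1,1]}' >/dev/null && python3 feel.py 6
```

```text
Ft 4.5 Frad -0.7 Fz 2.4 r 66.1 alpha 177.0 t 21.7
Ft 4.2 Frad -1.8 Fz 3.3 r 66.2 alpha 181.2 t 21.9
Ft 4.4 Frad -3.0 Fz 4.2 r 66.3 alpha 185.3 t 22.1
Ft 3.6 Frad -4.4 Fz 3.1 r 66.3 alpha 189.2 t 22.4
Ft 3.7 Frad -3.7 Fz 4.0 r 66.4 alpha 193.0 t 22.6
Ft 3.7 Frad -3.2 Fz 4.1 r 66.4 alpha 197.0 t 22.8
Ft 4.0 Frad -3.2 Fz 3.9 r 66.3 alpha 201.0 t 23.0
Ft 3.5 Frad -3.6 Fz 3.8 r 66.3 alpha 204.8 t 23.2
Ft 3.7 Frad -3.2 Fz 4.1 r 66.3 alpha 208.7 t 23.4
Ft 5.9 Frad -2.7 Fz 5.2 r 66.3 alpha 212.3 t 23.6
```

Ft rose from 3.7 to 5.9. Now small steps of 1.5° to confirm the stop.

```bash
python3 -m jog '{"dp":[[0,0,0]],"twist":[0],"claw":[1]}' >/dev/null; python3 feel.py 8 1 && python3 -m jog '{"dp":[[-1,1.4,0],[-1,1.4,0]],"twist":[0,0],"claw":[1,1]}' >/dev/null && python3 feel.py 7.5 2
```

```text
Ft 5.9 Frad -2.9 Fz 5.1 r 66.3 alpha 212.2 t 23.8
Ft 7.2 Frad -2.6 Fz 5.5 r 66.3 alpha 213.5 t 24.1
```

```bash
python3 -m jog '{"dp":[[-1,1.3,0],[-1,1.3,0]],"twist":[0,0],"claw":[1,1]}' >/dev/null; python3 feel.py 9 3
```

```text
Ft 8.6 Frad -2.3 Fz 5.8 r 66.2 alpha 214.7 t 24.4
```

Firm stop: 5.9, 7.2 then 8.6 N over 1.3° steps, the coupling's slope. Ease off by unwinding the coupling to about zero.

```bash
python3 -m jog '{"dp":[[1.3,-1.8,0],[2.6,-3.6,0],[3.6,-5,0],[3.6,-5,0]],"twist":[0,0,0,0],"claw":[1,1,1,1]}' | grep eef; python3 feel.py 9 2
```

```text
eef_pos: [480.7, -138.9, 166.1]
Ft 2.9 Frad -4.5 Fz 4.4 r 66.3 alpha 209.9 t 24.8
```

```bash
python3 -m jog '{"dp":[[1.2,-1.7,0],[1.2,-1.7,0],[1.2,-1.7,0]],"twist":[0,0,0],"claw":[1,1,1]}' | grep eef; python3 feel.py 9 2
python3 -m jog '{"dp":[[0,0,0],[0,0,0],[0,0,0],[0,0,0],[0,0,0],[0,0,0]],"twist":[0,0,0,0,0,0],"claw":[0.2,0.2,0.2,0.2,0.2,0.2]}' | grep -v rot
python3 -m jog '{"dp":[[0,0,-20],[0,0,-42],[0,0,-42],[0,0,-42]],"twist":[0,0,0,0],"claw":[0.2,0.2,0.2,0.2]}' | grep -v rot; python3 feel.py 9 2
```

```text
eef_pos: [480.4, -140.6, 166.1]
Ft 1.9 Frad -4.9 Fz 3.7 r 66.4 alpha 208.4 t 25.1
t: 25.65
eef_pos: [479.6, -140.1, 165.7]
ft_force: [0.4, 0.9, -0.3]
opening: 0.401
t: 25.98
eef_pos: [480.1, -140.3, 208.6]
ft_force: [-0.2, -0.4, -0.4]
opening: 0.4
Ft 0.2 Frad 0.2 Fz 0.2 r 67.4 alpha 208.7 t 26.1
```

```bash
python3 -m jog '{"dp":[[-20,-10,0],[-40,-20,0],[-53.4,-29,0],[-53.4,-29,0],[-53.4,-29,0],[-53.4,-29,0]],"twist":[7,14,21,28,28,28],"claw":[-0.2,-0.2,-0.2,-0.2,-0.2,-0.2]}' | grep -v force; python3 - <<'E'
from h import *
np.set_printoptions(precision=1,suppress=True)
s,m,im=snap("wrist","w8.png"); e=s["eef_pos"];print(e,s["tcp_rot"])
for a in (np.radians(171.7),): print("grip pred",proj(m,(546+65*np.cos(a),-150.5+65*np.sin(a),220)))
g=im.max(2); p=proj(m,(546+65*np.cos(a),-150.5+65*np.sin(a),220)).astype(int)
sub=g[p[1]-40:p[1]+41:4,p[0]-40:p[0]+41:4]; print(sub)
E
```

```text
t: 26.58
eef_pos: [539.4, -149.3, 206.9]
tcp_rot: [3.141, -0.002, 3.001]
opening: 0.602
[ 539.4 -149.3  206.9] [ 3.1 -0.   3. ]
grip pred [281.6 152. ]
[[242 243 242 242 242 237 220 188  98 116 141 142  85  96 145 147 146 103
  102 149 147]
 [242 241 235 239 237 219 218  93  70 109 136 144 127 134 143 149 146 145
  147 147 146]
 [241 243 134 219 233 225 223 109 106 102 102 103 110 118 141 144 146 145
  146 142 143]
 [243 244 242 243 226 223 218 104 103 103 101 102 101  97  97  99 119 115
  136 147 150]
 [244 245 245 240 225 224 216 104  98  99  99  98 104  97 103 102 101 101
   89 105 112]
 [242 242 242 232 221 223 212  51  21  19  24  45  99  62 102 100 105  97
   30  97  98]
 [243 243 241 219 221 217  77   5  14  16  12  15  32  44  95  98  98  99
  100 101 100]
 [239 243 241  75 205 116  15  20  16  13  18   8   3  62 103  99 101 102
  100  98 100]
 [222 232 238 219 220  32  14  17  15  14  21  14  15  22  99  98  95  95
   90  97 100]
 [222 221 221 221 204  12  16  12  13  18  15  21  12  13  98 103 103 107
  106  85  35]
 [220 222 221 218 198  10  10  12  17  19  12  15  11  21 
[... 221 characters left out ...]
0 232 108 106  81  12  12  13  10  11  62 105 102 105 107 108
  106 107 105]
 [240 241 241 184 108 108 102  29  25  25  31  29  51 106 102 105 104 106
  103 104 106]
 [241 240 240 149 102 106 102  35  33  35  31  31  54 105 106 105 105 102
  101  88  67]
 [237 239 236 110 108 105  97  36  33  31  34  32  49 100 105 104 104 106
  105  93  50]
 [239 238 223 105 105 105 100  34  34  31  33  31  44 108 106 103 105 105
   99  97  89]
 [237 237 163 106 105 109 105  38  28  31  35  31  42 108 107 103  92  90
   84  78  75]
 [240 238 116 103 104 104 101  41  31  30  33  34  36  74  75  72  71  70
   74  82  80]
 [236 177 103  90  92  84  84  39  30  32  32  34  34  78  88  95  99 102
  102 101 103]]
```

The grip and bar show up clearly in the pixel values. I'll take the crank's axis from the bar edges.

```bash
python3 - <<'E'
from h import *
np.set_printoptions(precision=2,suppress=True)
s=readout.state();m=eyes.camera_model("wrist");e=s["eef_pos"];y=s["tcp_rot"][2]
g=cv2.imread("pics/w8.png").max(2).astype(float)
tx=np.array([np.cos(y),np.sin(y),0]);ty=np.array([np.sin(y),-np.cos(y),0]); P=[]
for r in range(170,218,3):
    row=cv2.GaussianBlur(g,(1,5),0)[r,240:310]; t=68; c=271-240+0
    l=c
    while row[l]<t: l-=1
    q=c
    while row[q]<t: q+=1
    L=240+l+(row[l]-t)/(row[l]-row[l+1]); R=240+q-(row[q]-t)/(row[q]-row[q-1])
    d=[(atz(m,(k,r),184)-e) for k in (L,R)]; P.append((d[0]@tx,d[0]@ty,d[1]@ty)); print(r,round(L,1),round(R,1),np.array(P[-1]))
P=np.array(P); mid=(P[:,1]+P[:,2])/2
k=P[:,0]<45
f=np.polyfit(P[k,0],mid[k],1); print("slope deg",np.degrees(np.arctan(f[0])),"y at x=-6 and 0",np.polyval(f,-6),f[1])
mask=(g[105:170,245:305]<26).astype(np.uint8); n,l,st,cc=cv2.connectedComponentsWithStats(mask); i=1+st[1:,4].argmax(); print(st[i],cc[i]+[245,105])
E
```

```text
170 266.8 289.5 [ 43.89 -10.23   5.57]
173 267.0 289.7 [ 41.81 -10.11   5.75]
176 267.2 289.9 [ 39.71 -10.     5.85]
179 267.5 289.9 [37.6  -9.81  5.89]
182 267.6 290.0 [35.48 -9.81  6.  ]
185 267.7 290.1 [33.35 -9.78  6.05]
188 267.8 290.9 [31.21 -9.68  6.61]
191 267.4 291.1 [29.06 -9.98  6.82]
194 266.7 290.4 [ 26.89 -10.5    6.32]
197 268.2 290.6 [24.72 -9.48  6.5 ]
200 268.5 291.5 [22.54 -9.26  7.12]
203 267.9 290.9 [20.35 -9.7   6.76]
206 268.3 291.2 [18.15 -9.44  6.98]
209 266.6 295.2 [ 15.93 -10.7    9.88]
212 263.3 299.2 [ 13.71 -13.14  12.79]
215 259.9 301.9 [ 11.47 -15.62  14.72]
slope deg -3.3536784169755434 y at x=-6 and 0 0.4957205808377604 0.14412257215529858
[ 16  26  33  38 962] [276.95 149.53]
```

The crank axis sits 2.3° from the tool and about 0.4 mm sideways. I'll correct that, lower over the hub and close.

```bash
python3 -m jog '{"dp":[[0,-0.4,0],[0,-0.4,20],[0,-0.4,40],[0,-0.4,53],[0,-0.4,53],[0,-0.4,53]],"twist":[-2.3,-2.3,-2.3,-2.3,-2.3,-2.3],"claw":[-0.2,-0.2,-0.2,-0.2,-0.2,-0.2]}' | grep -v force; python3 chk.py 3 && python3 -m jog '{"dp":[[0,0,0],[0,0,0],[0,0,0],[0,0,0],[0,0,0],[0,0,0],[0,0,0],[0,0,0]],"twist":[0,0,0,0,0,0,0,0],"claw":[1,1,1,1,1,1,1,1]}'; python3 chk.py 9; python3 -c "
from cell import readout;print(readout.state()['moment'])"
```

```text
t: 27.13
eef_pos: [539.5, -149.8, 154.8]
tcp_rot: [3.141, -0.001, 3.039]
opening: 0.601
F [-0.16 -0.03  0.03] z 155.9
t: 27.9
eef_pos: [540.0, -149.9, 155.1]
tcp_rot: [3.142, 0.0, 3.037]
ft_force: [-0.7, 2.2, 2.8]
opening: 0.312
F [-0.64  1.52  3.01] z 155.1
[ 0.44861406 -0.0349398  -0.0124704 ]
```

```bash
python3 -m jog '{"dp":[[0,0,-3],[0,0,-7],[0,0,-12],[0,0,-12]],"twist":[0,0,0,0],"claw":[1,1,1,1]}'|grep eef; python3 chk.py 12 && python3 -m jog '{"dp":[[0,0,-10],[0,0,-20],[0,0,-30],[0,0,-55],[0,0,-55]],"twist":[0,0,0,0,0],"claw":[1,1,1,1,1]}'; python3 chk.py 12; python3 -c "
from cell import readout;s=readout.state();print(s['moment'],s['joints'])"
```

```text
eef_pos: [539.9, -149.9, 167.7]
F [ 0.07  1.34 -2.  ] z 167.2
t: 28.85
eef_pos: [541.3, -150.6, 226.6]
tcp_rot: [-3.14, 0.006, 3.037]
ft_force: [-0.2, -0.3, -2.3]
opening: 0.314
F [-0.3   0.11 -3.23] z 222.9
[ 0.10811604 -0.07551968 -0.01316755] [-3.88809519e-01  3.63195792e-01  1.67488423e+00 -9.55397516e-05
  1.10128835e+00 -1.85485040e+00]
```

```bash
python3 -m jog '{"dp":[[-2,33,0],[-4,66,0],[-7,100,0],[-10,134,0],[-12,168,0],[-14,202,0],[-16,236,0],[-18.3,266,0]],"twist":[0,0,0,0,0,0,0,0],"claw":[1,1,1,1,1,1,1,1]}'|grep eef; python3 -m jog '{"dp":[[0,0,0],[0,0,40],[0,0,80],[0,0,120],[0,0,160],[0,0,195],[0,0,215],[0,0,215]],"twist":[0,0,0,0,0,0,0,0],"claw":[1,1,1,1,1,1,1,1]}'; python3 chk.py 9
```

```text
eef_pos: [585.4, 114.7, 220.9]
t: 30.28
eef_pos: [582.9, 112.1, 2.0]
tcp_rot: [-3.14, -0.008, 3.037]
ft_force: [-1.7, 0.3, -3.8]
opening: 0.312
F [-0.23  0.57 -3.37] z 6.5
```

```bash
python3 -m jog '{"dp":[[0,0,6],[0,0,12],[0,0,12]],"twist":[0,0,0],"claw":[1,1,1]}'|grep eef; python3 chk.py 5 && python3 -m jog '{"dp":[[0,0,2],[0,0,3],[0,0,3]],"twist":[0,0,0],"claw":[1,1,1]}'|grep eef; python3 chk.py 5 && python3 -m jog '{"dp":[[0,0,1],[0,0,2],[0,0,2]],"twist":[0,0,0],"claw":[1,1,1]}'|grep eef && python3 chk.py 5 && python3 -m jog '{"dp":[[0,0,1],[0,0,1.5],[0,0,1.5]],"twist":[0,0,0],"claw":[1,1,1]}'|grep eef && python3 chk.py 5 && python3 -m jog '{"dp":[[0,0,1],[0,0,1.5],[0,0,1.5]],"twist":[0,0,0],"claw":[1,1,1]}'|grep eef && python3 chk.py 5
```

```text
eef_pos: [586.0, 112.7, -4.9]
F [-0.56 -0.08 -2.96] z -4.5
eef_pos: [585.9, 112.7, -8.0]
F [ 0.18  0.05 -2.65] z -8.0
eef_pos: [585.8, 112.7, -10.3]
F [ 0.18 -0.15 -3.16] z -10.1
eef_pos: [585.9, 112.7, -11.6]
F [-0.17  0.29 -2.99] z -11.6
eef_pos: [586.3, 112.7, -12.7]
F [ 1.33 -0.94  2.73] z -12.7
```

Contact at -12.7, as predicted (-13). Release, rise and take a last look.

```bash
python3 -m jog '{"dp":[[0,0,0],[0,0,0],[0,0,0],[0,0,0],[0,0,0],[0,0,0],[0,0,0]],"twist":[0,0,0,0,0,0,0],"claw":[-0.2,-0.2,-0.2,-0.2,-0.2,-0.2,-0.2]}'|grep -v rot; python3 -m jog '{"dp":[[0,0,-10],[0,0,-30],[0,0,-60],[0,0,-100],[0,0,-140],[-40,0,-180],[-80,0,-210],[-80,0,-210]],"twist":[0,0,0,0,0,0,0,0],"claw":[-0.2,-0.2,-0.2,-0.2,-0.2,-0.2,-0.2,-0.2]}'; python3 - <<'E'
from h import *
s,m,im=snap("wrist","w9.png"); s,m2,b=snap("side","s9.png"); p=proj(m2,(550,0,60)).astype(int)
o=np.hstack([cv2.resize(im,(400,300)),cv2.resize(b[p[1]-105:p[1]+105,p[0]-120:p[0]+160],(400,300),interpolation=cv2.INTER_CUBIC)]); cv2.imwrite("pics/f9.png",o)
E
```

```text
t: 32.72
eef_pos: [585.8, 112.7, -13.1]
ft_force: [-0.3, 0.4, 0.3]
opening: 0.596
t: 33.38
eef_pos: [668.3, 104.1, 202.1]
tcp_rot: [3.141, 0.006, 3.037]
ft_force: [1.0, -0.1, 1.0]
opening: 0.6
```

View pics/f9.png

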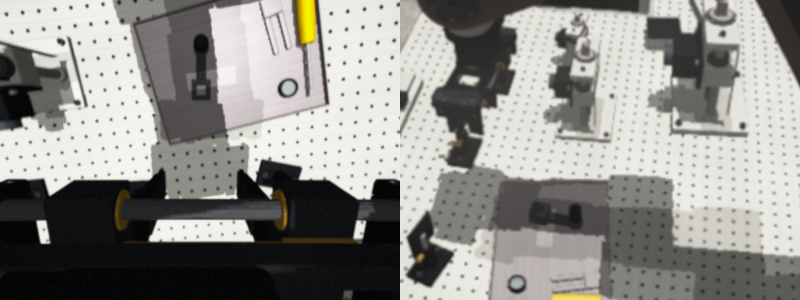

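The picture shows the crank flat in the tray at wrist (201,70) / side (555,214), clear of the walls. The lift shaft is bare and the bystanders are where they were. Hand in.

```bash
python3 -c "
from cell import job_done, readout
print(readout.state()['ft_force'],readout.state()['t']); print(job_done())"
```

```text
[ 0.24981509  0.04473323 -0.60697686] 33.4833
the job is handed in; nothing more can be done
None
```

The job is handed in at 33.5 s of the 72 s allowed. The crank was seated on the middle-sized lift, the carriage wound up to its stop, and the crank laid flat in the tray again.

- **Seating:** the hub touched down at TCP z 150.8 mm, against 151 mm expected for the crank home on the collar.
- **Stop:** grip force ran at about 4 N while winding, then climbed 5.9, 7.2 and 8.6 N over small steps at about 213°. That is a firm stop, and no reading came above 8.6 N. I eased back to about 2 N before letting go.
- **Tray:** the crank touched the floor at TCP z -12.7 mm, against -13 mm expected. The last picture shows it flat and clear of the walls, with its grip now pointing the other way. The bystanders in view were in place and the shaft was bare.

**What disagreed or went unchecked:**
- The real fingertips sit about 24 mm above the stated TCP. My first two grasps closed on nothing; the second shut just above the hub. Neither moved the crank, and I then worked by feel.
- Grip positions on the winding circle were off by up to about 1 mm, giving up to 8 N sideways at the grip.
- I judged the carriage against its stops only by force, not by a picture of the gap.
- I viewed 13 pictures against a budget of 10.

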